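# Clear the trimmings off the hob, slide the pressure cooker over and start it

## Robot

A 6-joint arm with a two-finger parallel gripper is mounted at the origin on the work surface. World frame = base frame: x ahead of the robot, y to its left, z up, the work surface at z = 0. Lengths are in m, angles in degrees, forces in N, time in s.
With the tool pointing down it reaches from about 0.325 to 0.75 m from the base axis. Payload 7.6 kg.
Tool frame: the origin (TCP) lies midway between the tips of the shut fingers; the grasp point (between the pads) lies 19 mm behind it; z points along the fingers, y is the line along which they close (so a half turn about z gives the same grasp; the last joint's range is limited). The gripper opens to 85 mm and grips with 20 to 120 N. Pads are 22 mm wide; open, the fingers measure 114 mm over their backs; the gripper's body (76 mm by 85 mm) begins 54 mm behind the grasp point. The pads swing forward as they close: fully open they stand 13 mm farther back than shut.
Start: joints at [-75.476, 2.991, 80.254, -0, 96.75, -4.028], TCP at [0.167, -0.498, 0.231] pointing down, gripper open.
Joint ranges: [-166.34, 166.34], [-52.06, 124.39], [6.96, 135.62], [-60.46, 240.46], [14.63, 156.25], [-167.68, 167.68]. Speed limits (degrees/s): [147.25, 147.25, 172.46, 180, 180, 180].

## Interface

Orientations are given as a 3x3 rotation matrix whose columns are the frame's x, y, z axes.
In Python, from workcell import r gives the robot as it stands. The module is installed in compiled form; this text tells all that it offers.
- The arm moves only by the tool carry_out, never from a script. Its argument "steps" is a list of rows, each a list of 4 numbers: the shift along the tool's x, y, z scaled (see below), then the turn about the tool's z scaled (see below). A call has 1 to 8 rows; each row shifts and turns the commanded pose from where the row before left it, along the tool's axes as they then stand; what a row does not reach is not made up. The controller multiplies each number of a shift by 0.04 m and each number of a turn by 8 degrees. A row lasts 1/10 s, in which the tool goes at most 50 mm and 8.59 degrees, less where a joint would pass 70% of its speed; a pose out of reach is approached as far as the arm can. A call with a number of a shift or a turn outside -1 to 1 is refused whole. A call with a gripper value outside its range is refused whole. "hand" is the opening, from 0 (shut) to 1 (fully open), set as the call begins (left out, the last holds). The fingers move at their own pace and stop on an object; "squeeze" is the grip in N (left out, the last holds). Time passes only in rows, so rows that do not move let the fingers close. It gives the time, the measured TCP pose, the force, the opening and the grip force at its end, in the units of the state.
- r.sense(): the state, without advancing time (a new reading comes with each control period).
- r.get_image(name): name is "side" or "top"; returns a dict with "img" (400x640x3 uint8, red, green, blue), "fx", "fy", "cx", "cy" (pixels), "dist_coeffs" ([k1, k2, p1, p2, k3] as OpenCV has them; the pictures are not rectified), "rvec" (rotation vector, rad) and "tvec" (3), from world to camera coordinates, as OpenCV has them. Camera axes: x right, y down, z forward; pixel columns grow to the right and rows downward; lengths in m; the calibration is good to about 2 mm. A picture is of the moment at which its call begins. There is no depth.
- r.finish_job(): hands the job in; it is judged then, once.
Trained networks look in the newest picture that a camera, given by its name, has taken for a name from the list of things; names that differ only in an ending like _2 or _b are one class to them, and where a whole thing is asked for, a point or a joint stands for the part that bears it (a point fixed in the world has none). Each returns a list of dicts, best first, with "p" (0 to 1); they miss things now and then, are a little off and sometimes report something else, mostly with a low value. They report only what shows in the picture. A call takes as long as a camera call. They do not tell look-alikes from the thing itself.
- r.regions_of(name, camera): "pixels" (400x640 bool, what is visible of it) and "rect" ([left, top, width, height] in pixels, round what is visible of it).
The state is a dict: "time": time; "joint_positions": joint angles; "qvel": joint speeds; "joint_torque": joint torques, N m; "ee_pos": TCP position; "eef_rot": TCP orientation; "contact_force": force on the tool from outside, world axes, zero at the start; "wrist_torque": the same for the moment, N m; "width": finger opening in m; "grip_force": force on a finger pad.
Only numpy, scipy, OpenCV 4.12 (cv2) and the standard library are available. Lean on these libraries where they do the work, as an engineer would, in place of code of your own. Each camera call takes 0.05 s, during which the arm holds its last target. There are 200 camera calls.

## Task

Put every vegetable trimming lying on the hob into the food-waste caddy. When the hob is clear, slide the pressure cooker across the glass, without lifting it, onto the other, now free zone so that its base stands wholly inside the printed ring; then switch the hob on by pressing, one at a time, the red power key, the white key at the end of the row that belongs to the cooker's new zone (left key for the left zone, right key for the right) and the orange boil key. Do not press the other zone's key, and leave the jar, funnel, tamper, ladle and salt jar where they are.

Things in the scene. Friction and masses are not known exactly. Their poses are not given: they have to be found in the camera images.
- hob: Two-zone tabletop hob, fixed: 540 mm along its y, 340 mm along its x, flat black glass top 60 mm up. Origin: centre of underside. -x is the front (robot side), +y the left; yaw within 0.06 rad. Keys in a row 40 mm in from the front edge, left to right: white (left zone), red, orange, white (right zone), 70 mm apart, housings 42 mm across, 3 mm high. Ring centres at x +30 mm, y +135 or -135 mm.
- free_zone: The printed ring that the cooker does NOT start on (left or right, varies), littered with trimmings; the cooker's destination. Origin at the ring's centre on the glass. Ring 190 mm outside diameter, flat print.
- pot: Small steel pressure cooker, lid locked on, one loose rigid piece, about 0.9 kg. Origin: centre of its underside. Base 150 mm across, lid 158 mm, 125 mm high in all. Two solid black ears at its +y and -y sides: 46 mm wide (along its x), 65 to 83 mm above its underside, out to 109 mm from its axis; pinch one from above across its width, 95 mm from the axis. Starts on the other ring.
- caddy: Dark green open food-waste caddy, lid off, fixed, beside the hob's left or right end (varies, gap about 10 mm): 220 mm along its x, 170 mm along its y, 150 mm high, walls 4 mm. Origin at the centre of its underside. A thin wire bail is folded down on its -x side.
- carrot_a: Vegetable trimming; may be absent (None). Origin at its centre. Orange carrot butt, upright round slug 32 mm diameter (about its z), 28 mm high, 22 g.
- carrot_b: Vegetable trimming; may be absent (None). Origin at its centre. Orange carrot butt, upright round slug 30 mm diameter (about its z), 26 mm high, 18 g.
- stump_a: Vegetable trimming; may be absent (None). Origin at its centre. Pale cabbage-stump chunk, 36 mm (x) by 30 mm (y) by 28 mm (z), 28 g.
- stump_b: Vegetable trimming; may be absent (None). Origin at its centre. Pale cabbage-stump chunk, 40 mm (x) by 28 mm (y) by 26 mm (z), 26 g.
- beet: Vegetable trimming; may be absent (None). Origin at its centre. Dark red beet top, round slug 36 mm diameter (about its z), 26 mm high, 28 g.
- parsnip: Vegetable trimming; may be absent (None). Origin at its centre. Cream parsnip butt, round slug 34 mm diameter (about its z), 26 mm high, 24 g.
- pumpkin: Vegetable trimming; may be absent (None). Origin at its centre. Pumpkin chunk, orange with a green rind side, 40 mm (x) by 30 mm (y) by 28 mm (z), 30 g.
- key_left (a joint): Spring key of the hob: white key at the left end, switches the left zone. 0 up, 0.005 m fully down (straight down, about 4 N); counts as pressed beyond 0.0035; springs back.
- key_left_top (a point): Centre of the round cap's top (key_left), 26 mm across, 12 mm above the glass when up; sinks with it.
- key_power (a joint): Spring key of the hob: red power key, left of the middle. 0 up, 0.005 m fully down (straight down, about 4 N); counts as pressed beyond 0.0035; springs back.
- key_power_top (a point): Centre of the round cap's top (key_power), 26 mm across, 12 mm above the glass when up; sinks with it.
- key_boil (a joint): Spring key of the hob: orange boil (full heat) key, right of the middle. 0 up, 0.005 m fully down (straight down, about 4 N); counts as pressed beyond 0.0035; springs back.
- key_boil_top (a point): Centre of the round cap's top (key_boil), 26 mm across, 12 mm above the glass when up; sinks with it.
- key_right (a joint): Spring key of the hob: white key at the right end, switches the right zone. 0 up, 0.005 m fully down (straight down, about 4 N); counts as pressed beyond 0.0035; springs back.
- key_right_top (a point): Centre of the round cap's top (key_right), 26 mm across, 12 mm above the glass when up; sinks with it.
- clip_jar: Bystander: glass jar with clip-on lid, 86 mm across, 130 mm high, standing on a 14 mm walnut tray (200 by 170 mm) at the end of the hob away from the caddy. Origin at centre of underside.
- funnel: Bystander: grey plastic funnel standing mouth down on the same tray, 80 mm across, 95 mm high. Origin at centre of underside.
- tamper: Bystander: pine tamper lying on the worktop between robot and hob, 245 mm long along its y, up to 50 mm high. Origin on its underside.
- ladle: Bystander: steel ladle lying bowl down between robot and hob; bowl 80 mm across, 32 mm high, under the origin; handle runs 270 mm along its +y, flat.
- salt_jar: Bystander: white salt jar, 52 mm across, 75 mm high, on the same tray. Origin at centre of underside.
Not all that is in view belongs to the job. What is shaped like the carrot_b but blue or purple is not meant.

How it is judged (in metres and radians):
On the way, in this order (a step that is already met when the one before it is completed fails the run):
1. every trimming is in the caddy (x of carrot_a in the frame of caddy between -0.11 and 0.11 m and y of carrot_a in the frame of caddy between -0.085 and 0.085 m and z of each of carrot_a, carrot_b, stump_a, stump_b, beet, pumpkin, parsnip in the frame of caddy below 0.125 m and x of carrot_b in the frame of caddy between -0.11 and 0.11 m and y of carrot_b in the frame of caddy between -0.085 and 0.085 m and x of stump_a in the frame of caddy between -0.11 and 0.11 m and y of stump_a in the frame of caddy between -0.085 and 0.085 m and x of stump_b in the frame of caddy between -0.11 and 0.11 m and y of stump_b in the frame of caddy between -0.085 and 0.085 m and x of beet in the frame of caddy between -0.11 and 0.11 m and y of beet in the frame of caddy between -0.085 and 0.085 m and x of pumpkin in the frame of caddy between -0.11 and 0.11 m and y of pumpkin in the frame of caddy between -0.085 and 0.085 m and x of parsnip in the frame of caddy between -0.11 and 0.11 m and y of parsnip in the frame of caddy between -0.085 and 0.085 m), for 0.2 s.
2. the cooker stands inside the ring of the free zone (horizontal distance between pot and free_zone below 0.02 m and z of pot in the frame of hob below 0.066 m and angle between pot's own z axis and vertical below 0.05 rad), for 0.2 s.
3. the red power key is pressed (value of joint key_power above 0.0035 m), for 0.03 s.
4. the key of the cooker's new zone is pressed (((y of free_zone in the frame of hob above 0.05 m and value of joint key_left above 0.0035 m) or (y of free_zone in the frame of hob below -0.05 m and value of joint key_right above 0.0035 m))), for 0.03 s.
5. the orange boil key is pressed (value of joint key_boil above 0.0035 m), for 0.03 s.
At the end, for the whole second after the job is handed in: Every trimming lies in the caddy, its centre at least 25 mm below the rim; the cooker stands upright and at rest on the glass, its axis within 20 mm of the centre of the formerly free ring (base inside the ring); all keys are up again (all of step 1 and all of step 2 and linear speed of pot below 0.02 m/s and value of joint each of key_left, key_power, key_boil, key_right below 0.002 m); the robot touches nothing.
It fails at once if the cooker is lifted more than 15 mm off the glass or tipped over 0.25 rad (z of pot in the frame of hob above 0.075 m or angle between pot's own z axis and vertical above 0.25 rad).
It fails at once if the other zone's key is pressed ((y of free_zone in the frame of hob above 0.05 m and value of joint key_right above 0.003 m) or (y of free_zone in the frame of hob below -0.05 m and value of joint key_left above 0.003 m)).
It fails at once if two keys are down at once (value of joint each of key_left, key_power above 0.003 m or value of joint each of key_left, key_boil above 0.003 m or value of joint each of key_left, key_right above 0.003 m or value of joint each of key_power, key_boil above 0.003 m or value of joint each of key_power, key_right above 0.003 m or value of joint each of key_boil, key_right above 0.003 m).
It fails at once if a bystander (jar, funnel, tamper, ladle, salt jar) is moved more than 40 mm or knocked over (distance of any of clip_jar, funnel, tamper, ladle, salt_jar from where it was at the start of the episode above 0.04 m or angle between any of clip_jar, funnel, salt_jar's own z axis and vertical above 0.5 rad).
Of carrot_a, carrot_b, stump_a, stump_b, beet, pumpkin, parsnip only 5 to 7 are there at a start; the rules pass over those that are not, and their reading is None.
At some moment in a run one of carrot_a, carrot_b, stump_a, stump_b, beet, pumpkin, parsnip, pot may be knocked a few centimetres aside while the robot is not near it.
Once in a run the grip may slacken for a moment while it holds something.
It also fails if it takes over 210 s, if anything falls off the work surface, if the arm or the gripper's body presses on something with over 40 N, if the wrist force passes 120 N, or if a joint passes its speed limit or range.

## Working session

There is one attempt and no reset: what is moved stays moved. The work goes in short steps, Python scripts to look and compute and a tool call to move; the robot and the scene stay as the last step left them, time stands still between calls to the robot, and variables do not carry over. Pictures are saved under pics/ and viewed, at most 14 in all, crops included, and the job is handed in when it is done.

Besides the shell and the picture viewer there is one more tool, called after "Emit:" in YAML: its name, and indented under it one key for each argument. carry_out: Moves the arm, as the interface text tells. Its arguments: {"type":"object","properties":{"steps":{"type":"array","items":{"type":"array","items":{"type":"number","minimum":-1,"maximum":1}}},"hand":{"type":"number"},"squeeze":{"type":"number"}},"required":["steps"]}

```bash
mkdir -p pics; cat > h.py <<'E'
import numpy as np, cv2
from workcell import r
def cam(n):
    d=r.get_image(n); d['K']=np.array([[d['fx'],0,d['cx']],[0,d['fy'],d['cy']],[0,0,1.]]); d['D']=np.array(d['dist_coeffs'],float)
    d['R']=cv2.Rodrigues(np.array(d['rvec'],float))[0]; d['t']=np.array(d['tvec'],float).ravel(); return d
def save(d,f): cv2.imwrite('pics/'+f,d['img'][:,:,::-1])
def at_z(d,uv,z):
    uv=np.array(uv,float).reshape(-1,1,2); n=cv2.undistortPoints(uv,d['K'],d['D'])[:,0]
    ray=np.c_[n,np.ones(len(n))]@d['R']; c=-d['R'].T@d['t']
    return c+ray*((z-c[2])/ray[:,2])[:,None]
def proj(d,p): return cv2.projectPoints(np.array(p,float).reshape(-1,1,3),d['R'],d['t'],d['K'],d['D'])[0][:,0]
E
python3 - <<'E'
from h import *
t=cam('top'); s=cam('side'); save(t,'top0.png'); save(s,'side0.png')
for c,d in(('top',t),('side',s)): print(c,(-d['R'].T@d['t']).round(3))
for n in ['hob','pot','caddy','carrot_a','stump_a','beet','parsnip','pumpkin','key_power','key_boil','key_left','key_right']:
  for c,d in (('top',t),('side',s)):
    for q in r.regions_of(n,c):
      v,u=np.nonzero(q['pixels']); m=[u.mean(),v.mean()]
      print(n,c,round(q['p'],2),np.round(m),q['rect'],at_z(d,m,.074)[0].round(3))
print(r.sense())
E
```

```text
top [0.414 0.    0.979]
side [0.427 0.825 0.58 ]
hob top 0.85 [314. 173.] [216.2, 104.7, 211.4, 131.7] [0.559 0.034 0.074]
hob top 0.53 [372. 145.] [326.0, 113.1, 91.9, 70.5] [ 0.626 -0.116  0.074]
hob side 0.96 [275. 230.] [169.0, 148.9, 176.7, 150.4] [0.556 0.16  0.074]
hob side 0.61 [228. 213.] [220.1, 206.5, 15.6, 13.2] [0.673 0.107 0.074]
hob side 0.5 [225. 303.] [195.1, 258.2, 60.7, 93.9] [0.606 0.372 0.074]
pot top 0.58 [372. 145.] [328.3, 113.0, 92.4, 70.7] [ 0.626 -0.115  0.074]
pot side 0.7 [271. 157.] [237.8, 132.0, 63.3, 53.6] [ 0.625 -0.187  0.074]
caddy top 0.63 [468. 164.] [423.9, 114.1, 93.8, 100.2] [ 0.573 -0.359  0.074]
caddy top 0.31 [279. 217.] [274.1, 210.0, 13.2, 12.2] [0.449 0.122 0.074]
caddy side 0.68 [303. 125.] [257.8, 106.5, 79.9, 49.0] [ 0.561 -0.45   0.074]
carrot_a top 0.57 [266. 200.] [259.7, 191.1, 13.4, 18.3] [0.492 0.155 0.074]
carrot_a top 0.53 [201. 238.] [194.6, 235.9, 8.9, 8.2] [0.399 0.322 0.074]
carrot_a top 0.51 [335. 215.] [330.5, 213.6, 9.7, 10.4] [ 0.45  -0.017  0.074]
carrot_a top 0.44 [320. 252.] [316.4, 247.1, 9.5, 10.1] [0.359 0.021 0.
[... 2984 characters left out ...]
 9.67509477e+01, -4.02783628e+00]), 'qvel': array([ 0.02319862, -0.05569079, -0.05285343, -0.01834909, -0.08770151,
        0.01569794]), 'joint_torque': array([ 3.02310364e-04, -3.81536829e+01, -3.60308146e+01, -4.32400748e-05,
        2.21879741e-04, -1.38366383e-05]), 'ee_pos': array([ 0.16706497, -0.49772797,  0.23133735]), 'eef_rot': array([[ 9.48031147e-01,  3.18177535e-01,  1.09408679e-06],
       [ 3.18177533e-01, -9.48031143e-01, -1.00311542e-04],
       [-3.08796507e-05,  9.54465800e-05, -9.99999995e-01]]), 'contact_force': array([-1.00198021, -0.60843316,  0.2730106 ]), 'wrist_torque': array([ 0.03608593, -0.03481787, -0.03928093]), 'grip_force': 0.0, 'width': 0.08546730939235861}
```

```bash
python3 - <<'E'
import cv2
a=cv2.imread('pics/top0.png')[80:290,140:540]; cv2.imwrite('pics/topc.png',cv2.resize(a,None,fx=2,fy=2,interpolation=cv2.INTER_CUBIC))
a=cv2.imread('pics/side0.png')[90:390,150:430]; cv2.imwrite('pics/sidec.png',cv2.resize(a,None,fx=2,fy=2,interpolation=cv2.INTER_CUBIC))
E
```

```text
(no output)
```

View pics/topc.png

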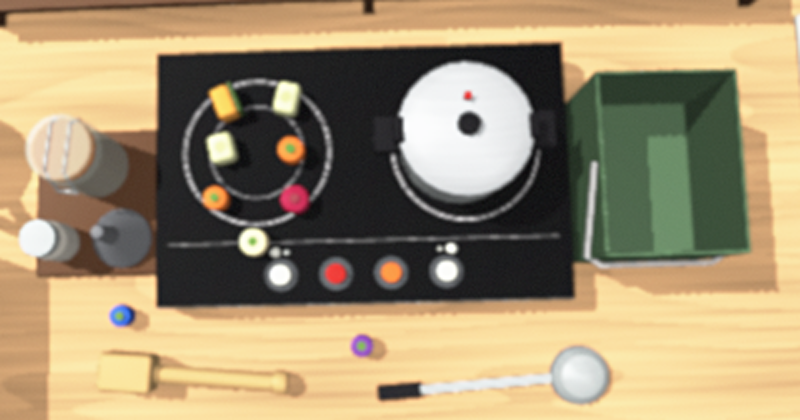

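View pics/sidec.png

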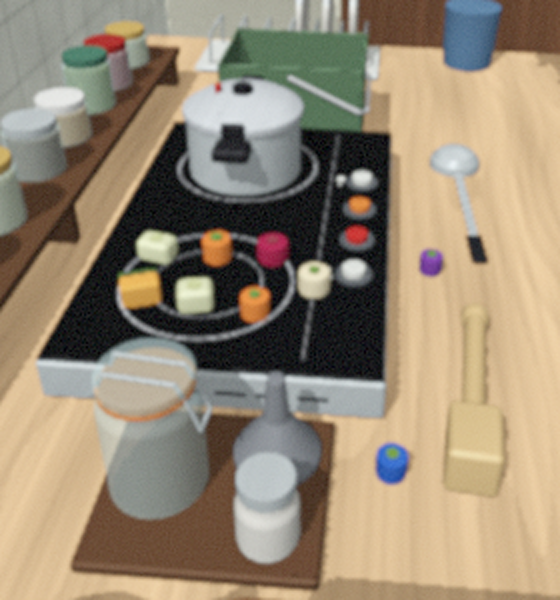

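Picture: the free zone is the left one. All seven trimmings are there: pumpkin (224,103), stumps (287,98) and (222,148), carrots (290,150) and (216,197), beet (295,198) and parsnip (253,241), in crop pixels. The cooker is on the right ring, the caddy is right of the hob, and the blue and purple slugs lie off the hob.

Emit:
carry_out:
  steps:
    - [0,0,0,0.773]
    - [0,0,0,0.773]
    - [0,0,0,0.773]
    - [0.4,-0.85,0,0]
    - [0.4,-0.85,0,0]
    - [0.4,-0.85,0,0]
    - [0.4,-0.85,0,0]
    - [0.4,-0.85,0,0]
  hand: 0.7
  squeeze: 40

```text
time: 2.1
ee_pos: [0.2474, -0.3264, 0.2314]
eef_rot: [[1.0, -0.0, 0.0], [-0.0, -1.0, -0.0], [0.0, 0.0, -1.0]]
contact_force: [0.7, -0.4, 0.3]
width: 0.06
grip_force: 0.0
```

```bash
cat >> h.py <<'E'
def blobs(d,lo,hi,box,amin=8):
    hsv=cv2.cvtColor(d['img'],cv2.COLOR_RGB2HSV); m=cv2.inRange(hsv,lo,hi); l,t,w,h=box
    k=np.zeros_like(m); k[t:t+h,l:l+w]=m[t:t+h,l:l+w]
    n,_,st,c=cv2.connectedComponentsWithStats(k); return [(st[i,4],c[i]) for i in range(1,n) if st[i,4]>=amin]
E
python3 - <<'E'
from h import *
d=cam('top')
# keys: bright/saturated caps in the key row
P=[]
for n,lo,hi in (('white',(0,0,200),(180,60,255)),('red',(0,150,120),(8,255,255)),('red2',(170,120,120),(180,255,255)),('orange',(9,130,150),(22,255,255))):
  for a,c in blobs(d,lo,hi,(270,205,105,25)): print(n,a,c.round(1),at_z(d,c,.072)[0].round(4))
# rim corners of caddy read from crop (px/2+offset)
c=np.array([[597,75],[735,70],[748,250],[583,260]])/2+[140,80]
print('rim',at_z(d,c,.15).round(3), at_z(d,c,.15).mean(0).round(3))
# hob corners on the glass
c=np.array([[158,55],[560,43],[573,297],[158,306]])/2+[140,80]
print('hob',at_z(d,c,.06).round(3), at_z(d,c,.06).mean(0).round(3))
E
```

```text
white 86 [363.  214.9] [ 0.4499 -0.0878  0.072 ]
white 80 [279.5 216.9] [0.4495 0.1221 0.072 ]
red 75 [307.5 216.3] [0.4494 0.0515 0.072 ]
orange 83 [335.3 215.7] [ 0.4496 -0.0185  0.072 ]
rim [[ 0.672 -0.266  0.15 ]
 [ 0.675 -0.431  0.15 ]
 [ 0.462 -0.43   0.15 ]
 [ 0.455 -0.238  0.15 ]] [ 0.566 -0.341  0.15 ]
hob [[ 0.743  0.283  0.06 ]
 [ 0.744 -0.249  0.06 ]
 [ 0.412 -0.249  0.06 ]
 [ 0.412  0.28   0.06 ]] [0.578 0.016 0.06 ]
```

Emit:
carry_out:
  steps:
    - [0.465,-0.92,0,0]
    - [0.465,-0.92,0,0]
    - [0.465,-0.92,0,0]
    - [0.465,-0.92,0,0]
    - [0.465,-0.92,0,0]
    - [0.465,-0.92,0,0]
    - [0.465,-0.92,0,0]
    - [0.465,-0.92,0,0]

```text
time: 2.95
ee_pos: [0.3964, -0.0316, 0.2316]
eef_rot: [[1.0, 0.0, 0.001], [0.0, -1.0, -0.0], [0.001, 0.0, -1.0]]
contact_force: [0.8, -0.5, -1.0]
width: 0.0596
grip_force: 0.0
```

Emit:
carry_out:
  steps:
    - [0.465,-0.92,0,0]
    - [0.465,-0.92,0,0]
    - [0.465,-0.92,0,0]
    - [0.465,-0.92,0,0]
    - [0.465,-0.92,0,0]
    - [0,0,0.9,0]
    - [0,0,0.9,0]
    - [0,0,0.7,0]

```text
time: 3.75
ee_pos: [0.4882, 0.1509, 0.129]
eef_rot: [[1.0, 0.001, -0.002], [0.001, -1.0, -0.001], [-0.002, 0.001, -1.0]]
contact_force: [-0.6, -0.6, -0.9]
width: 0.0601
grip_force: 0.0
```

Emit:
carry_out:
  steps:
    - [0,0,0.7,0]
    - [0,0,0.6,0]
    - [0,0,0.42,0]
    - [0,0,0,0]

```text
time: 4.15
ee_pos: [0.4872, 0.1502, 0.0598]
eef_rot: [[1.0, -0.0, -0.005], [-0.0, -1.0, -0.001], [-0.005, 0.001, -1.0]]
contact_force: [-0.8, 0.9, -0.4]
width: 0.0595
grip_force: 0.0
```

Emit:
carry_out:
  steps:
    - [0,0,0,0]
    - [0,0,0,0]
    - [0,0,0,0]
    - [0,0,0,0]
  hand: 0
  squeeze: 40

```text
time: 4.55
ee_pos: [0.4899, 0.1509, 0.0641]
eef_rot: [[1.0, 0.0, 0.003], [0.0, -1.0, 0.001], [0.003, -0.001, -1.0]]
contact_force: [-1.2, 0.0, 5.7]
width: 0.0324
grip_force: 40.0
```

Emit:
carry_out:
  steps:
    - [0,0,-0.8,0]
    - [0,0,-1,0]
    - [0,0,-1,0]
    - [0,0,-1,0]
    - [0.06,0.9,-0.3,0]
    - [0.06,0.9,-0.3,0]
    - [0.06,0.9,0,0]
    - [0.06,0.9,0,0]

```text
time: 5.35
ee_pos: [0.4985, 0.0054, 0.2392]
eef_rot: [[1.0, 0.0, 0.001], [0.0, -1.0, -0.0], [0.001, 0.0, -1.0]]
contact_force: [1.0, 0.4, -0.9]
width: 0.0325
grip_force: 39.8
```

Emit:
carry_out:
  steps:
    - [0.06,0.9,0,0]
    - [0.06,0.9,0,0]
    - [0.06,0.9,0,0]
    - [0.06,0.9,0,0]
    - [0.06,0.9,0,0]
    - [0.06,0.9,0,0]
    - [0.06,0.9,0,0]
    - [0.06,0.9,0,0]

```text
time: 6.15
ee_pos: [0.5175, -0.2828, 0.2386]
eef_rot: [[1.0, -0.0, 0.0], [-0.0, -1.0, -0.0], [0.0, 0.0, -1.0]]
contact_force: [0.6, -0.3, -0.3]
width: 0.0329
grip_force: 39.8
```

Emit:
carry_out:
  steps:
    - [0.06,0.9,0,0]
    - [0,0,0.9,0]
    - [0,0,0.9,0]
    - [0,0,0.9,0]
    - [0,0,0,0]

```text
time: 6.65
ee_pos: [0.5175, -0.3157, 0.1243]
eef_rot: [[1.0, -0.0, -0.009], [-0.0, -1.0, 0.006], [-0.009, -0.006, -1.0]]
contact_force: [-0.4, 1.1, -0.6]
width: 0.0329
grip_force: 39.9
```

Emit:
carry_out:
  steps:
    - [0,0,0,0]
    - [0,0,0,0]
    - [0,0,-0.9,0]
    - [0,0,-0.9,0]
    - [0,0,-0.9,0]
  hand: 0.7

```text
time: 7.15
ee_pos: [0.5204, -0.3174, 0.2429]
eef_rot: [[1.0, 0.0, 0.004], [0.0, -1.0, -0.003], [0.004, 0.003, -1.0]]
contact_force: [0.9, -1.2, 0.3]
width: 0.06
grip_force: 0.0
```

Emit:
carry_out:
  steps:
    - [0.052,-0.95,0,0]
    - [0.052,-0.95,0,0]
    - [0.052,-0.95,0,0]
    - [0.052,-0.95,0,0]
    - [0.052,-0.95,0,0]
    - [0.052,-0.95,0,0]
    - [0.052,-0.95,0,0]
    - [0.052,-0.95,0,0]

```text
time: 7.95
ee_pos: [0.5372, -0.0118, 0.2417]
eef_rot: [[1.0, 0.0, 0.005], [0.0, -1.0, -0.001], [0.005, 0.001, -1.0]]
contact_force: [0.3, 0.1, 0.7]
width: 0.0598
grip_force: 0.0
```

Emit:
carry_out:
  steps:
    - [0.052,-0.95,0,0]
    - [0.052,-0.95,0,0]
    - [0.052,-0.95,0,0]
    - [0,0,0.9,0]
    - [0,0,0.9,0]
    - [0,0,0.9,0]
    - [0,0,0.8,0]
    - [0,0,0.84,0]

```text
time: 8.75
ee_pos: [0.5445, 0.101, 0.0667]
eef_rot: [[1.0, 0.0, 0.005], [0.0, -1.0, 0.001], [0.005, -0.0, -1.0]]
contact_force: [0.1, 0.4, 0.3]
width: 0.06
grip_force: 0.0
```

Emit:
carry_out:
  steps:
    - [0,0,0,0]
    - [0,0,0,0]
    - [0,0,0,0]
    - [0,0,0,0]
    - [0,0,-0.8,0]
    - [0,0,-1,0]
    - [0,0,-1,0]
    - [0,0,-1,0]
  hand: 0

```text
time: 9.55
ee_pos: [0.543, 0.1007, 0.2201]
eef_rot: [[1.0, 0.0, 0.002], [0.0, -1.0, 0.0], [0.002, -0.0, -1.0]]
contact_force: [1.1, -0.6, -0.6]
width: 0.0342
grip_force: 40.0
```

Emit:
carry_out:
  steps:
    - [0.13,0.95,-0.3,0]
    - [0.13,0.95,-0.24,0]
    - [0.13,0.95,0,0]
    - [0.13,0.95,0,0]
    - [0.13,0.95,0,0]
    - [0.13,0.95,0,0]
    - [0.13,0.95,0,0]
    - [0.13,0.95,0,0]

```text
time: 10.35
ee_pos: [0.5847, -0.205, 0.2403]
eef_rot: [[1.0, -0.0, 0.002], [-0.0, -1.0, -0.001], [0.002, 0.001, -1.0]]
contact_force: [0.5, 0.3, -0.5]
width: 0.0345
grip_force: 42.2
```

Emit:
carry_out:
  steps:
    - [0.13,0.95,0,0]
    - [0.13,0.95,0,0]
    - [0.13,0.95,0,0]
    - [0,0,0.9,0]
    - [0,0,0.9,0]
    - [0,0,0.9,0]
    - [0,0,0,0]

```text
time: 11.05
ee_pos: [0.5979, -0.3162, 0.125]
eef_rot: [[1.0, -0.0, -0.008], [-0.0, -1.0, 0.005], [-0.008, -0.005, -1.0]]
contact_force: [-0.1, 1.2, -1.2]
width: 0.0343
grip_force: 42.3
```

Emit:
carry_out:
  steps:
    - [0,0,0,0]
    - [0,0,0,0]
    - [0,0,-0.9,0]
    - [0,0,-0.9,0]
    - [0,0,-0.9,0]
  hand: 0.7

```text
time: 11.55
ee_pos: [0.6005, -0.3174, 0.2435]
eef_rot: [[1.0, 0.0, 0.004], [0.0, -1.0, -0.003], [0.004, 0.003, -1.0]]
contact_force: [0.8, 0.4, 0.4]
width: 0.0598
grip_force: 0.0
```

```bash
python3 - <<'E'
from h import *
t=cam('top'); s=cam('side')
a=t['img'][80:290,140:540,::-1]; cv2.imwrite('pics/t2.png',cv2.resize(a,None,fx=2,fy=2,interpolation=cv2.INTER_CUBIC))
for n in ['carrot_a','stump_a','beet','parsnip','pumpkin']:
  for c,d in (('top',t),('side',s)):
    for q in r.regions_of(n,c):
      v,u=np.nonzero(q['pixels']); m=[u.mean(),v.mean()]; p=at_z(d,m,.074)[0]
      if .46<p[0]<.72 and -.05<p[1]<.27: print(n,c,round(q['p'],2),p.round(3))
E
```

```text
carrot_a top 0.7 [0.607 0.107 0.074]
carrot_a top 0.49 [0.547 0.204 0.074]
carrot_a side 0.73 [0.606 0.101 0.074]
carrot_a side 0.62 [0.546 0.198 0.074]
carrot_a side 0.43 [0.673 0.108 0.074]
stump_a top 0.47 [0.674 0.111 0.074]
stump_a top 0.3 [0.675 0.188 0.074]
stump_a side 0.69 [0.61  0.192 0.074]
stump_a side 0.5 [0.673 0.107 0.074]
pumpkin top 0.66 [0.672 0.189 0.074]
pumpkin side 0.93 [0.671 0.185 0.074]
```

View pics/t2.png

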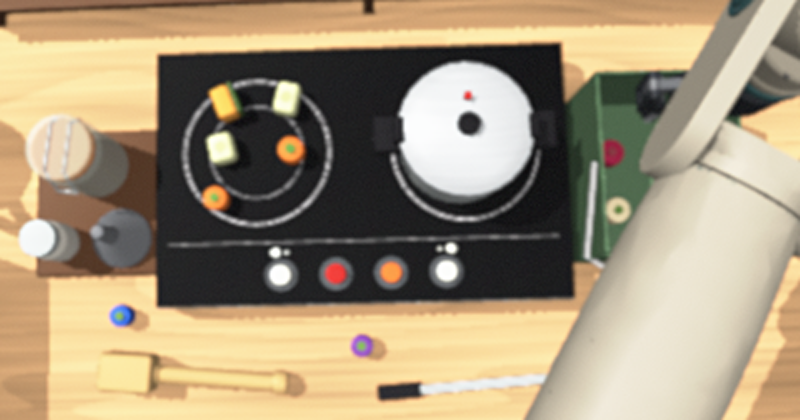

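Picture: the parsnip (618,210) and beet (612,153) are in the caddy. The five others and the cooker haven't moved. Both carrots are next.

Emit:
carry_out:
  steps:
    - [0.014,-0.952,0,0]
    - [0.014,-0.952,0,0]
    - [0.014,-0.952,0,0]
    - [0.014,-0.952,0,0]
    - [0.014,-0.952,0,0]
    - [0.014,-0.952,0,0]
    - [0.014,-0.952,0,0]
    - [0.014,-0.952,0,0]

```text
time: 12.95
ee_pos: [0.6044, -0.0111, 0.2384]
eef_rot: [[1.0, -0.0, -0.0], [-0.0, -1.0, -0.0], [-0.0, 0.0, -1.0]]
contact_force: [0.2, -0.5, 0.8]
width: 0.0596
grip_force: 0.0
```

Emit:
carry_out:
  steps:
    - [0.014,-0.952,0,0]
    - [0.014,-0.952,0,0]
    - [0.014,-0.952,0,0]
    - [0,0,0.9,0]
    - [0,0,0.9,0]
    - [0,0,0.9,0]
    - [0,0,0.8,0]
    - [0,0,0.84,0]

```text
time: 13.75
ee_pos: [0.6061, 0.1016, 0.0636]
eef_rot: [[1.0, 0.0, 0.0], [0.0, -1.0, -0.0], [0.0, 0.0, -1.0]]
contact_force: [0.4, 0.4, -0.2]
width: 0.0596
grip_force: 0.0
```

Emit:
carry_out:
  steps:
    - [0,0,0,0]
    - [0,0,0,0]
    - [0,0,0,0]
    - [0,0,0,0]
    - [0,0,-0.8,0]
    - [0,0,-1,0]
    - [0,0,-1,0]
    - [0,0,-1,0]
  hand: 0

```text
time: 14.55
ee_pos: [0.6063, 0.1016, 0.2202]
eef_rot: [[1.0, -0.0, 0.002], [-0.0, -1.0, 0.0], [0.002, -0.0, -1.0]]
contact_force: [0.2, 0.4, -0.5]
width: 0.0306
grip_force: 39.7
```

Emit:
carry_out:
  steps:
    - [-0.088,0.917,-0.3,0]
    - [-0.088,0.917,-0.24,0]
    - [-0.088,0.917,0,0]
    - [-0.088,0.917,0,0]
    - [-0.088,0.917,0,0]
    - [-0.088,0.917,0,0]
    - [-0.088,0.917,0,0]
    - [-0.088,0.917,0,0]

```text
time: 15.35
ee_pos: [0.578, -0.1934, 0.2403]
eef_rot: [[1.0, 0.0, 0.003], [0.0, -1.0, -0.001], [0.003, 0.001, -1.0]]
contact_force: [0.1, 0.3, 0.1]
width: 0.0304
grip_force: 39.7
```

Emit:
carry_out:
  steps:
    - [-0.088,0.917,0,0]
    - [-0.088,0.917,0,0]
    - [-0.088,0.917,0,0]
    - [-0.088,0.917,0,0]
    - [-0.088,0.917,0,0]
    - [0,0,0.9,0]
    - [0,0,0.9,0]
    - [0,0,0.9,0]

```text
time: 16.15
ee_pos: [0.5607, -0.376, 0.1309]
eef_rot: [[1.0, -0.001, 0.002], [-0.001, -1.0, -0.002], [0.002, 0.002, -1.0]]
contact_force: [0.6, 0.4, -0.4]
width: 0.0309
grip_force: 39.7
```

Emit:
carry_out:
  steps:
    - [0,0,0,0]
    - [0,0,0,0]
    - [0,0,-0.9,0]
    - [0,0,-0.9,0]
    - [0,0,-0.9,0]
  hand: 0.7

```text
time: 16.65
ee_pos: [0.561, -0.3755, 0.2447]
eef_rot: [[1.0, 0.0, 0.005], [0.0, -1.0, -0.004], [0.005, 0.004, -1.0]]
contact_force: [0.2, -0.0, -0.5]
width: 0.0597
grip_force: 0.0
```

Emit:
carry_out:
  steps:
    - [-0.022,-0.96,0,0]
    - [-0.022,-0.96,0,0]
    - [-0.022,-0.96,0,0]
    - [-0.022,-0.96,0,0]
    - [-0.022,-0.96,0,0]
    - [-0.022,-0.96,0,0]
    - [-0.022,-0.96,0,0]
    - [-0.022,-0.96,0,0]

```text
time: 17.45
ee_pos: [0.5542, -0.0666, 0.2432]
eef_rot: [[1.0, 0.0, 0.007], [0.0, -1.0, -0.001], [0.007, 0.001, -1.0]]
contact_force: [1.1, 0.9, -0.2]
width: 0.0597
grip_force: 0.0
```

Emit:
carry_out:
  steps:
    - [-0.022,-0.96,0,0]
    - [-0.022,-0.96,0,0]
    - [-0.022,-0.96,0,0]
    - [-0.022,-0.96,0,0]
    - [-0.022,-0.96,0,0]
    - [-0.022,-0.96,0,0]
    - [-0.022,-0.96,0,0]

```text
time: 18.15
ee_pos: [0.5479, 0.2027, 0.2432]
eef_rot: [[1.0, 0.0, 0.007], [0.0, -1.0, 0.002], [0.007, -0.002, -1.0]]
contact_force: [0.5, -1.1, 0.1]
width: 0.0598
grip_force: 0.0
```

Emit:
carry_out:
  steps:
    - [0,0,0.9,0]
    - [0,0,0.9,0]
    - [0,0,0.9,0]
    - [0,0,0.8,0]
    - [0,0,0.9,0]
    - [0,0,0,0]

```text
time: 18.75
ee_pos: [0.5461, 0.2005, 0.0608]
eef_rot: [[1.0, 0.0, -0.004], [0.0, -1.0, -0.001], [-0.004, 0.001, -1.0]]
contact_force: [-0.1, -0.1, -0.3]
width: 0.0602
grip_force: 0.0
```

Emit:
carry_out:
  steps:
    - [0,0,0,0]
    - [0,0,0,0]
    - [0,0,0,0]
    - [0,0,0,0]
    - [0,0,-0.8,0]
    - [0,0,-1,0]
    - [0,0,-1,0]
    - [0,0,-1,0]
  hand: 0

```text
time: 19.55
ee_pos: [0.5475, 0.2008, 0.2185]
eef_rot: [[1.0, -0.0, 0.003], [-0.0, -1.0, 0.001], [0.003, -0.001, -1.0]]
contact_force: [1.3, 0.0, -0.1]
width: 0.0281
grip_force: 39.5
```

Emit:
carry_out:
  steps:
    - [-0.045,0.952,-0.3,0]
    - [-0.045,0.952,-0.3,0]
    - [-0.045,0.952,0,0]
    - [-0.045,0.952,0,0]
    - [-0.045,0.952,0,0]
    - [-0.045,0.952,0,0]
    - [-0.045,0.952,0,0]
    - [-0.045,0.952,0,0]

```text
time: 20.35
ee_pos: [0.533, -0.1055, 0.2409]
eef_rot: [[1.0, 0.0, 0.004], [0.0, -1.0, -0.001], [0.004, 0.001, -1.0]]
contact_force: [0.4, 0.6, -1.0]
width: 0.0285
grip_force: 39.6
```

Emit:
carry_out:
  steps:
    - [-0.045,0.952,0,0]
    - [-0.045,0.952,0,0]
    - [-0.045,0.952,0,0]
    - [-0.045,0.952,0,0]
    - [-0.045,0.952,0,0]
    - [-0.045,0.952,0,0]
    - [-0.045,0.952,0,0]
    - [0,0,0.9,0]

```text
time: 21.15
ee_pos: [0.5211, -0.3765, 0.2099]
eef_rot: [[1.0, -0.005, 0.01], [-0.005, -1.0, -0.01], [0.01, 0.01, -1.0]]
contact_force: [0.9, 0.2, -1.2]
width: 0.0288
grip_force: 39.6
```

Emit:
carry_out:
  steps:
    - [0,0,0.9,0]
    - [0,0,0.9,0]

```text
time: 21.35
ee_pos: [0.5207, -0.3714, 0.1316]
eef_rot: [[1.0, -0.001, 0.003], [-0.001, -1.0, -0.002], [0.003, 0.002, -1.0]]
contact_force: [0.6, 0.2, -0.6]
width: 0.0286
grip_force: 39.6
```

Emit:
carry_out:
  steps:
    - [0,0,0,0]
    - [0,0,0,0]
    - [0,0,-0.9,0]
    - [0,0,-0.9,0]
    - [0,0,-0.9,0]
    - [0,0,0,0]
  hand: 0.7

```text
time: 21.95
ee_pos: [0.5224, -0.3719, 0.2505]
eef_rot: [[1.0, 0.0, 0.014], [0.0, -1.0, -0.011], [0.014, 0.011, -1.0]]
contact_force: [0.3, -0.6, -0.1]
width: 0.0598
grip_force: 0.0
```

```bash
python3 - <<'E'
from h import *
t=cam('top'); s=cam('side')
a=t['img'][100:210,200:350,::-1]; b=t['img'][100:230,400:540,::-1]
cv2.imwrite('pics/t3.png',np.hstack([cv2.resize(a,(400,293),interpolation=cv2.INTER_CUBIC),cv2.resize(b,(315,293),interpolation=cv2.INTER_CUBIC)]))
for n in ['carrot_a','stump_a','beet','parsnip','pumpkin']:
  for c,d in (('top',t),('side',s)):
    for q in r.regions_of(n,c):
      v,u=np.nonzero(q['pixels']); m=[u.mean(),v.mean()]; p=at_z(d,m,.074)[0]
      if .46<p[0]<.72 and -.05<p[1]<.27: print(n,c,round(q['p'],2),p.round(3), round(cv2.minAreaRect(at_z(d,np.c_[u,v],.074)[:,:2].astype('float32'))[2]))
print(r.sense()['ee_pos'])
E
```

```text
carrot_a top 0.2 [0.611 0.195 0.074] 14
carrot_a side 0.38 [0.672 0.106 0.074] 6
stump_a top 0.51 [0.611 0.195 0.074] 0
stump_a side 0.84 [0.61  0.19  0.074] 14
stump_a side 0.61 [0.673 0.107 0.074] 14
pumpkin top 0.59 [0.673 0.189 0.074] 18
pumpkin side 0.74 [0.671 0.185 0.074] 21
[ 0.52027453 -0.37045284  0.23816296]
```

View pics/t3.png

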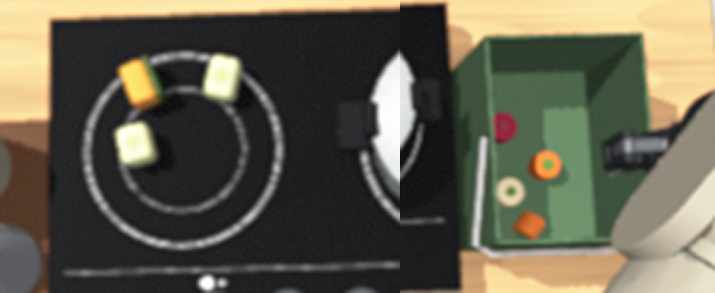

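Both carrots are in the caddy: (547,165) and (530,225), with four trimmings there in all. The two stumps are next.

Emit:
carry_out:
  steps:
    - [0.152,-0.937,0,0]
    - [0.152,-0.937,0,0]
    - [0.152,-0.937,0,0]
    - [0.152,-0.937,0,0]
    - [0.152,-0.937,0,0]
    - [0.152,-0.937,0,0]
    - [0.152,-0.937,0,0]
    - [0.152,-0.937,0,0]

```text
time: 23.35
ee_pos: [0.569, -0.0691, 0.2386]
eef_rot: [[1.0, -0.0, 0.0], [-0.0, -1.0, -0.0], [0.0, 0.0, -1.0]]
contact_force: [0.5, 0.3, -0.4]
width: 0.0598
grip_force: 0.0
```

Emit:
carry_out:
  steps:
    - [0.152,-0.937,0,0]
    - [0.152,-0.937,0,0]
    - [0.152,-0.937,0,0]
    - [0.152,-0.937,0,0]
    - [0.152,-0.937,0,0]
    - [0.152,-0.937,0,0]
    - [0.152,-0.937,0,0]

```text
time: 24.05
ee_pos: [0.6116, 0.1933, 0.2385]
eef_rot: [[1.0, 0.0, 0.0], [0.0, -1.0, -0.0], [0.0, 0.0, -1.0]]
contact_force: [0.5, -0.4, 0.5]
width: 0.0599
grip_force: 0.0
```

Emit:
carry_out:
  steps:
    - [0,0,0.9,0]
    - [0,0,0.9,0]
    - [0,0,0.9,0]
    - [0,0,0.8,0]
    - [0,0,0.83,0]
    - [0,0,0,0]

```text
time: 24.65
ee_pos: [0.6084, 0.1909, 0.0593]
eef_rot: [[1.0, -0.0, -0.01], [-0.0, -1.0, -0.003], [-0.01, 0.003, -1.0]]
contact_force: [-0.6, 0.5, -0.5]
width: 0.0599
grip_force: 0.0
```

Emit:
carry_out:
  steps:
    - [0,0,0,0]
    - [0,0,0,0]
    - [0,0,0,0]
    - [0,0,0,0]
    - [0,0,-0.8,0]
    - [0,0,-1,0]
    - [0,0,-1,0]
    - [0,0,-1,0]
  hand: 0

```text
time: 25.45
ee_pos: [0.6114, 0.1917, 0.2199]
eef_rot: [[1.0, 0.0, 0.001], [0.0, -1.0, 0.0], [0.001, -0.0, -1.0]]
contact_force: [0.9, -0.1, -0.3]
width: 0.0297
grip_force: 38.5
```

Emit:
carry_out:
  steps:
    - [-0.098,0.985,-0.3,0]
    - [-0.098,0.985,-0.24,0]
    - [-0.098,0.985,0,0]
    - [-0.098,0.985,0,0]
    - [-0.098,0.985,0,0]
    - [-0.098,0.985,0,0]
    - [-0.098,0.985,0,0]
    - [-0.098,0.985,0,0]

```text
time: 26.25
ee_pos: [0.5799, -0.1251, 0.24]
eef_rot: [[1.0, 0.0, 0.002], [0.0, -1.0, -0.0], [0.002, 0.0, -1.0]]
contact_force: [0.2, -0.2, -0.8]
width: 0.0297
grip_force: 38.5
```

Emit:
carry_out:
  steps:
    - [-0.098,0.985,0,0]
    - [-0.098,0.985,0,0]
    - [-0.098,0.985,0,0]
    - [-0.098,0.985,0,0]
    - [-0.098,0.985,0,0]
    - [0,0,0.9,0]
    - [0,0,0.9,0]
    - [0,0,0.9,0]

```text
time: 27.05
ee_pos: [0.5605, -0.3211, 0.1306]
eef_rot: [[1.0, -0.001, 0.001], [-0.001, -1.0, -0.001], [0.001, 0.001, -1.0]]
contact_force: [0.6, -0.3, -0.3]
width: 0.0298
grip_force: 38.5
```

Emit:
carry_out:
  steps:
    - [0,0,0,0]
    - [0,0,0,0]
    - [0,0,-0.9,0]
    - [0,0,-0.9,0]
    - [0,0,-0.9,0]
    - [0.235,-0.892,0,0]
    - [0.235,-0.892,0,0]
    - [0.235,-0.892,0,0]
  hand: 0.7

```text
time: 27.85
ee_pos: [0.5897, -0.2126, 0.2437]
eef_rot: [[1.0, -0.001, 0.006], [-0.001, -1.0, -0.003], [0.006, 0.003, -1.0]]
contact_force: [0.5, 0.5, 0.2]
width: 0.06
grip_force: 0.0
```

Emit:
carry_out:
  steps:
    - [0.235,-0.892,0,0]
    - [0.235,-0.892,0,0]
    - [0.235,-0.892,0,0]
    - [0.235,-0.892,0,0]
    - [0.235,-0.892,0,0]
    - [0.235,-0.892,0,0]
    - [0.235,-0.892,0,0]
    - [0.235,-0.892,0,0]

```text
time: 28.65
ee_pos: [0.6649, 0.0737, 0.2436]
eef_rot: [[1.0, 0.0, 0.006], [0.0, -1.0, 0.0], [0.006, -0.0, -1.0]]
contact_force: [0.3, 0.2, -0.4]
width: 0.0596
grip_force: 0.0
```

Emit:
carry_out:
  steps:
    - [0.235,-0.892,0,0]
    - [0,0,0,0]

```text
time: 28.85
ee_pos: [0.6741, 0.1126, 0.2426]
eef_rot: [[1.0, 0.005, 0.005], [0.005, -1.0, 0.002], [0.005, -0.002, -1.0]]
contact_force: [-0.3, -0.3, 0.1]
width: 0.0598
grip_force: 0.0
```

Emit:
carry_out:
  steps:
    - [0,0,0.9,0]
    - [0,0,0.9,0]
    - [0,0,0.9,0]
    - [0,0,0.8,0]
    - [0,0,0.82,0]
    - [0,0,0,0]

```text
time: 29.45
ee_pos: [0.6718, 0.1071, 0.0634]
eef_rot: [[1.0, -0.0, -0.005], [-0.0, -1.0, -0.001], [-0.005, 0.001, -1.0]]
contact_force: [0.2, -0.0, 0.7]
width: 0.0596
grip_force: 0.0
```

Emit:
carry_out:
  steps:
    - [0,0,0,0]
    - [0,0,0,0]
    - [0,0,0,0]
    - [0,0,0,0]
    - [0,0,-0.8,0]
    - [0,0,-1,0]
    - [0,0,-1,0]
    - [0,0,-1,0]
  hand: 0

```text
time: 30.25
ee_pos: [0.6735, 0.1077, 0.222]
eef_rot: [[1.0, 0.0, 0.003], [0.0, -1.0, 0.0], [0.003, -0.0, -1.0]]
contact_force: [1.4, 0.2, 0.2]
width: 0.0278
grip_force: 37.6
```

Emit:
carry_out:
  steps:
    - [-0.121,0.919,-0.3,0]
    - [-0.121,0.919,-0.24,0]
    - [-0.121,0.919,0,0]
    - [-0.121,0.919,0,0]
    - [-0.121,0.919,0,0]
    - [-0.121,0.919,0,0]
    - [-0.121,0.919,0,0]
    - [-0.121,0.919,0,0]

```text
time: 31.05
ee_pos: [0.6345, -0.188, 0.2421]
eef_rot: [[1.0, 0.0, 0.003], [0.0, -1.0, -0.001], [0.003, 0.001, -1.0]]
contact_force: [-0.8, -0.5, -0.6]
width: 0.0279
grip_force: 37.6
```

Emit:
carry_out:
  steps:
    - [-0.121,0.919,0,0]
    - [-0.121,0.919,0,0]
    - [-0.121,0.919,0,0]
    - [-0.121,0.919,0,0]
    - [-0.121,0.919,0,0]
    - [0,0,0.9,0]
    - [0,0,0.9,0]
    - [0,0,0.9,0]

```text
time: 31.85
ee_pos: [0.6107, -0.371, 0.1327]
eef_rot: [[1.0, -0.001, 0.003], [-0.001, -1.0, -0.002], [0.003, 0.002, -1.0]]
contact_force: [0.4, -0.5, -1.1]
width: 0.0279
grip_force: 37.6
```

Emit:
carry_out:
  steps:
    - [0,0,0,0]
    - [0,0,0,0]
    - [0,0,-0.9,0]
    - [0,0,-0.9,0]
    - [0,0,-0.9,0]
    - [0,0,0,0]
  hand: 0.7

```text
time: 32.45
ee_pos: [0.6123, -0.3713, 0.2528]
eef_rot: [[1.0, 0.0, 0.015], [0.0, -1.0, -0.011], [0.015, 0.011, -1.0]]
contact_force: [-0.4, 0.1, 1.1]
width: 0.0599
grip_force: 0.0
```

Emit:
carry_out:
  steps:
    - [0.103,-0.928,0,0]
    - [0.103,-0.928,0,0]
    - [0.103,-0.928,0,0]
    - [0.103,-0.928,0,0]
    - [0.103,-0.928,0,0]
    - [0.103,-0.928,0,0]
    - [0.103,-0.928,0,0]
    - [0.103,-0.928,0,0]

```text
time: 33.25
ee_pos: [0.644, -0.0717, 0.2435]
eef_rot: [[1.0, 0.0, 0.005], [0.0, -1.0, -0.001], [0.005, 0.001, -1.0]]
contact_force: [-0.1, 0.3, 0.6]
width: 0.06
grip_force: 0.0
```

Emit:
carry_out:
  steps:
    - [0.103,-0.928,0,0]
    - [0.103,-0.928,0,0]
    - [0.103,-0.928,0,0]
    - [0.103,-0.928,0,0]
    - [0.103,-0.928,0,0]
    - [0.103,-0.928,0,0]
    - [0.103,-0.928,0,0]
    - [0,0,0,0]

```text
time: 34.05
ee_pos: [0.6721, 0.1918, 0.2426]
eef_rot: [[1.0, 0.006, 0.004], [0.006, -1.0, 0.002], [0.004, -0.002, -1.0]]
contact_force: [0.9, 0.2, 0.3]
width: 0.0594
grip_force: 0.0
```

Emit:
carry_out:
  steps:
    - [0,0,0.9,0]
    - [0,0,0.9,0]
    - [0,0,0.9,0]
    - [0,0,0.8,0]
    - [0,0,0.8,0]
    - [0,0,0,0]

```text
time: 34.65
ee_pos: [0.6706, 0.1857, 0.0643]
eef_rot: [[1.0, -0.0, -0.006], [-0.0, -1.0, -0.002], [-0.006, 0.002, -1.0]]
contact_force: [-0.2, 0.3, -0.4]
width: 0.0602
grip_force: 0.0
```

Emit:
carry_out:
  steps:
    - [0,0,0,0]
    - [0,0,0,0]
    - [0,0,0,0]
    - [0,0,0,0]
    - [0,0,-0.8,0]
    - [0,0,-1,0]
    - [0,0,-1,0]
    - [0,0,-1,0]
  hand: 0

```text
time: 35.45
ee_pos: [0.6723, 0.1866, 0.2234]
eef_rot: [[1.0, 0.0, 0.003], [0.0, -1.0, 0.001], [0.003, -0.001, -1.0]]
contact_force: [1.5, 0.2, -1.2]
width: 0.0302
grip_force: 37.4
```

Emit:
carry_out:
  steps:
    - [-0.182,0.95,-0.3,0]
    - [-0.182,0.95,-0.2,0]
    - [-0.182,0.95,0,0]
    - [-0.182,0.95,0,0]
    - [-0.182,0.95,0,0]
    - [-0.182,0.95,0,0]
    - [-0.182,0.95,0,0]
    - [-0.182,0.95,0,0]

```text
time: 36.25
ee_pos: [0.6138, -0.1189, 0.2418]
eef_rot: [[1.0, 0.0, 0.003], [0.0, -1.0, -0.001], [0.003, 0.001, -1.0]]
contact_force: [-0.5, -0.8, -0.6]
width: 0.0302
grip_force: 37.4
```

Emit:
carry_out:
  steps:
    - [-0.182,0.95,0,0]
    - [-0.182,0.95,0,0]
    - [-0.182,0.95,0,0]
    - [-0.182,0.95,0,0]
    - [-0.182,0.95,0,0]
    - [-0.182,0.95,0,0]
    - [0,0,0.9,0]
    - [0,0,0.9,0]

```text
time: 37.05
ee_pos: [0.5707, -0.3475, 0.17]
eef_rot: [[1.0, -0.002, 0.005], [-0.002, -1.0, -0.003], [0.005, 0.003, -1.0]]
contact_force: [0.4, 0.5, -0.7]
width: 0.0302
grip_force: 37.5
```

Emit:
carry_out:
  steps:
    - [0,0,0.6,0]
    - [0,0,0,0]

```text
time: 37.25
ee_pos: [0.569, -0.3446, 0.1405]
eef_rot: [[1.0, -0.0, -0.005], [-0.0, -1.0, 0.003], [-0.005, -0.003, -1.0]]
contact_force: [-0.2, 0.1, 0.3]
width: 0.0298
grip_force: 37.5
```

Emit:
carry_out:
  steps:
    - [0,0,0,0]
    - [0,0,0,0]
    - [0,0,-0.9,0]
    - [0,0,-0.9,0]
    - [0,0,-0.9,0]
    - [0,0,0,0]
    - [0,0,0,0]
  hand: 0.95

```text
time: 37.95
ee_pos: [0.571, -0.3457, 0.2551]
eef_rot: [[1.0, 0.0, 0.005], [0.0, -1.0, -0.003], [0.005, 0.003, -1.0]]
contact_force: [-0.0, 0.1, -1.4]
width: 0.0809
grip_force: 0.0
```

```bash
cat >> h.py <<'E'
def potfit(t):
    """pot pose from the dark ears (top at z .143): search for two dark ear blobs, plus lid knob"""
    from scipy.optimize import least_squares
    q=r.regions_of('pot','top')
    for k in q[:2]:
        m=k['pixels'].astype('uint8'); 
        print('pot p',round(k['p'],2),k['rect'])
    m=q[0]['pixels']; hsv=cv2.cvtColor(t['img'],cv2.COLOR_RGB2HSV)
    b=(m&(hsv[:,:,2]>110)).astype('uint8'); c=max(cv2.findContours(b,0,1)[0],key=cv2.contourArea)
    (u,v),rad=cv2.minEnclosingCircle(c); print('lid circle',u,v,rad, at_z(t,[u,v],.15)[0].round(4))
E
python3 - <<'E'
from h import *
t=cam('top'); s=cam('side'); potfit(t)
a=t['img'][90:230,200:540,::-1]; cv2.imwrite('pics/t4.png',cv2.resize(a,None,fx=2.3,fy=2.3,interpolation=cv2.INTER_CUBIC))
cv2.imwrite('pics/s4.png',cv2.resize(s['img'][100:260,180:400,::-1],None,fx=3,fy=3,interpolation=cv2.INTER_CUBIC))
print(r.sense()['ee_pos'])
E
```

```text
pot p 0.78 [329.7, 113.4, 88.7, 68.6]
lid circle 372.5882263183594 144.7058868408203 34.698265075683594 [ 0.6101 -0.108   0.15  ]
[ 0.57010714 -0.34517864  0.25068655]
```

View pics/t4.png

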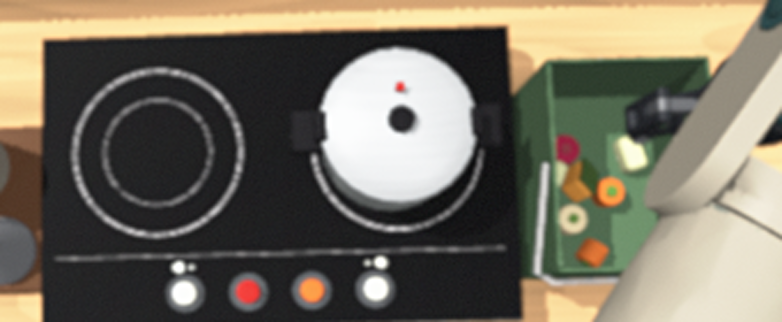

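View pics/s4.png

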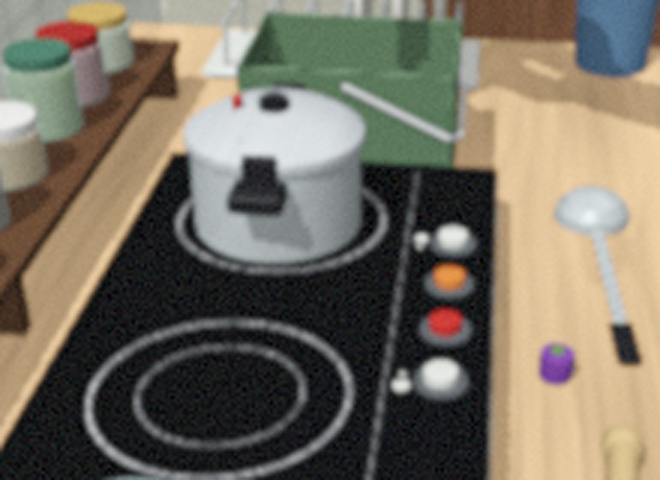

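Picture: the hob is clear and seven trimmings are in the caddy. The cooker's ears are at crop pixels (308,130) and (487,124), and the free ring's centre is at (158,152).

Emit:
carry_out:
  steps:
    - [0,0,0,-1]
    - [0,0,0,-1]
    - [0,0,0,-1]
    - [0,0,0,-1]
    - [0,0,0,-1]
    - [0,0,0,-1]
    - [0,0,0,-1]
    - [0,0,0,-1]

```text
time: 38.9
ee_pos: [0.5701, -0.3452, 0.2503]
eef_rot: [[0.433, 0.901, -0.002], [0.901, -0.433, 0.001], [0.0, -0.002, -1.0]]
contact_force: [-0.8, 0.4, -0.4]
width: 0.081
grip_force: 0.0
```

Emit:
carry_out:
  steps:
    - [0,0,0,-1]
    - [0,0,0,-1]
    - [0,0,0,-1]
    - [0,0,0,-0.25]
    - [0,0,0,0]
    - [0,0,0,0]

```text
time: 39.5
ee_pos: [0.5702, -0.3453, 0.2509]
eef_rot: [[0.001, 1.0, -0.001], [1.0, -0.001, 0.001], [0.001, -0.001, -1.0]]
contact_force: [0.3, -0.0, 0.1]
width: 0.0811
grip_force: 0.0
```

```bash
python3 - <<'E'
from h import *
t=cam('top'); potfit(t)
f=lambda p,z: at_z(t,np.array(p)/2.3+[200,90],z)[0].round(4)
print('ears',f([308,130],.143),f([487,124],.143),'knob',f([401,119],.183),'ring',f([158,152],.06))
# left ear segmentation: dark on dark -> ellipse fit of ring instead
g=t['img'][90:230,200:320].max(2); b=cv2.inRange(g,110,255); b[95:]=0
c=np.vstack(cv2.findContours(b,0,1)[0])
pts=at_z(t,np.argwhere(b)[:,::-1]+[200,90],.06)[:,:2]
d=np.linalg.norm(pts-[.609,.152],axis=1); o=pts[(d>.08)&(d<.105)]
A=np.c_[2*o,np.ones(len(o))]; x=np.linalg.lstsq(A,(o**2).sum(1),rcond=None)[0]; print('ringfit',x[:2].round(4),np.sqrt(x[2]+x[0]**2+x[1]**2).round(4),len(o))
S=r.sense(); print(S['ee_pos'],S['joint_positions'].round(1),S['eef_rot'].round(3))
E
```

```text
pot p 0.74 [328.4, 111.7, 91.9, 70.0]
pot p 0.26 [211.9, 101.7, 217.7, 135.2]
lid circle 372.2640380859375 145.30899047851562 34.63441848754883 [ 0.6087 -0.1072  0.15  ]
ears [ 0.6097 -0.0177  0.143 ] [ 0.6115 -0.2012  0.143 ] knob [ 0.609  -0.1079  0.183 ] ring [0.6083 0.1503 0.06  ]
ringfit [0.6098 0.1522] 0.0942 440
[ 0.57024377 -0.34535626  0.25124832] [-34.4  26.7  50.1  -0.  103.2 -34.3] [[ 0.001  1.    -0.001]
 [ 1.    -0.001  0.   ]
 [ 0.    -0.001 -1.   ]]
```

Emit:
carry_out:
  steps:
    - [0.922,0.111,0,0]
    - [0.922,0.111,0,0]
    - [0.922,0.111,0,0]
    - [0.922,0.111,0,0]
    - [0.922,0.111,0,0]
    - [0.922,0.111,0,0]
    - [0.922,0.111,0,0]
    - [0.922,0.111,0,0]

```text
time: 40.4
ee_pos: [0.6058, -0.0489, 0.2517]
eef_rot: [[0.001, 1.0, 0.0], [1.0, -0.001, -0.0], [-0.0, 0.0, -1.0]]
contact_force: [1.1, 0.3, 0.3]
width: 0.0811
grip_force: 0.0
```

Emit:
carry_out:
  steps:
    - [0.922,0.111,0,0]
    - [0,0,0,0]
    - [0,0,0.7,0]
    - [0,0,0.7,0]
    - [0,0,0.7,0]
    - [0,0,0.7,0]
    - [0,0,0.5,0]
    - [0,0,0,0]

```text
time: 41.2
ee_pos: [0.6084, -0.014, 0.1159]
eef_rot: [[0.001, 1.0, -0.007], [1.0, -0.001, 0.0], [0.0, -0.007, -1.0]]
contact_force: [-0.8, -0.8, -1.1]
width: 0.081
grip_force: 0.0
```

Emit:
carry_out:
  steps:
    - [0,0,0,0]
    - [0,0,0,0]
    - [0,0,0,0]
    - [0,0,0,0]
    - [0,0,0,0]
    - [0,0,0,0]
  hand: 0
  squeeze: 50

```text
time: 41.8
ee_pos: [0.6112, -0.0136, 0.122]
eef_rot: [[0.0, 1.0, 0.003], [1.0, -0.0, -0.0], [-0.0, 0.003, -1.0]]
contact_force: [-0.6, 0.8, 6.4]
width: 0.0449
grip_force: 52.7
```

Emit:
carry_out:
  steps:
    - [0.1,0,0,0]
    - [0.2,0,0,0]
    - [0.3,0,0,0]
    - [0.3,0,0,0]
    - [0.3,0,0,0]
    - [0.3,0,0,0]
    - [0.3,0,0,0]
    - [0.3,0,0,0]

```text
time: 42.6
ee_pos: [0.6114, 0.0688, 0.1216]
eef_rot: [[0.002, 1.0, 0.004], [1.0, -0.002, -0.004], [-0.004, 0.004, -1.0]]
contact_force: [-0.7, -7.9, 5.3]
width: 0.0448
grip_force: 52.5
```

Emit:
carry_out:
  steps:
    - [0.4,0,0,0]
    - [0.4,0,0,0]
    - [0.4,0,0,0]
    - [0.4,0,0,0]
    - [0.4,0,0,0]
    - [0.4,0,0,0]
    - [0.4,0,0,0]
    - [0.4,0,0,0]

```text
time: 43.4
ee_pos: [0.6115, 0.1969, 0.1216]
eef_rot: [[0.002, 1.0, 0.003], [1.0, -0.002, -0.004], [-0.004, 0.003, -1.0]]
contact_force: [0.6, -8.5, 6.2]
width: 0.0452
grip_force: 52.6
```

Emit:
carry_out:
  steps:
    - [0.35,0,0,0]
    - [0.3,0,0,0]
    - [0.25,0,0,0]
    - [0.2,0,0,0]
    - [0.1,0,0,0]
    - [0,0,0,0]
    - [0,0,0,0]

```text
time: 44.1
ee_pos: [0.6114, 0.2451, 0.1218]
eef_rot: [[0.001, 1.0, 0.003], [1.0, -0.001, -0.002], [-0.002, 0.003, -1.0]]
contact_force: [0.4, -6.6, 6.8]
width: 0.045
grip_force: 52.8
```

```bash
python3 - <<'E'
from h import *
t=cam('top'); s=cam('side'); potfit(t)
a=np.hstack([t['img'][90:240,190:390,::-1],s['img'][150:300,180:380,::-1]]); cv2.imwrite('pics/t5.png',cv2.resize(a,None,fx=2,fy=2,interpolation=cv2.INTER_CUBIC))
E
```

```text
pot p 0.83 [230.7, 116.7, 78.5, 70.5]
lid circle 262.4126892089844 147.2183074951172 33.53365707397461 [0.6109 0.1504 0.15  ]
```

View pics/t5.png

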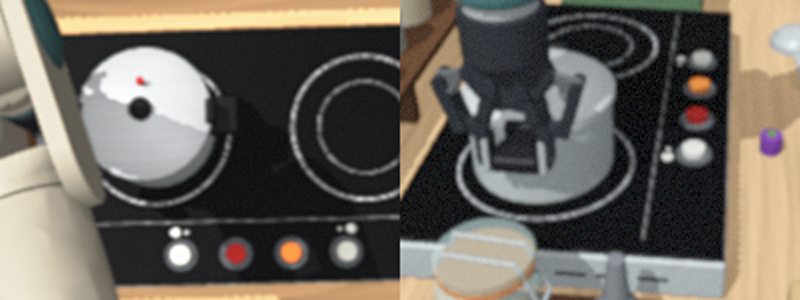

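Picture: the cooker now stands on the left ring, with its knob at (139,108). I'll release it and check.

Emit:
carry_out:
  steps:
    - [0,0,0,0]
    - [0,0,0,0]
    - [0,0,0,0]
    - [0,0,-0.4,0]
    - [0,0,-0.8,0]
    - [0,0,-0.9,0]
    - [0,0,-0.9,0]
    - [0,0,0,0]
  hand: 0.95

```text
time: 45.05
ee_pos: [0.6119, 0.2473, 0.2485]
eef_rot: [[-0.0, 1.0, 0.012], [1.0, 0.0, 0.004], [0.004, 0.012, -1.0]]
contact_force: [-0.0, 1.2, 1.2]
width: 0.081
grip_force: 0.0
```

Emit:
carry_out:
  steps:
    - [-0.9,-0.4,0,0]
    - [-0.9,-0.4,0,0]
    - [-0.9,-0.4,0,0]
    - [-0.9,-0.4,0,0]
    - [-0.9,-0.4,0,0]
    - [0,0,0,0]
    - [0,0,0,0]
  hand: 0

```text
time: 45.75
ee_pos: [0.5303, 0.0662, 0.2405]
eef_rot: [[0.001, 1.0, 0.001], [1.0, -0.001, 0.0], [0.0, 0.001, -1.0]]
contact_force: [0.2, 0.6, 0.0]
width: 0.0001
grip_force: 0.0
```

```bash
python3 - <<'E'
from h import *
t=cam('top'); s=cam('side'); potfit(t)
for n,z in (('key_left',0),('key_power',0)): pass
a=np.hstack([t['img'][90:240,190:390,::-1],s['img'][150:300,180:380,::-1]]); cv2.imwrite('pics/t6.png',cv2.resize(a,None,fx=2,fy=2,interpolation=cv2.INTER_CUBIC))
q=r.regions_of('pot','side')[0]; print('side',q['p'],q['rect'])
# predicted outline of base circle/lid in side view at nominal
for c in ((.6095,.152),):
  th=np.linspace(0,2*np.pi,90); lid=np.c_[c[0]+.079*np.cos(th),c[1]+.079*np.sin(th),0*th+.155]; base=np.c_[c[0]+.075*np.cos(th),c[1]+.075*np.sin(th),0*th+.06]
  for nm,p in(('lid',lid),('base',base)): u=proj(s,p); print(nm,u.min(0).round(1),u.max(0).round(1))
S=r.sense(); print(S['ee_pos'],S['eef_rot'].round(3))
E
```

```text
pot p 0.63 [220.7, 156.7, 54.4, 29.3]
lid circle 261.0 177.0 10.049975395202637 [0.5402 0.154  0.15  ]
side 0.94 [208.6, 172.1, 78.5, 80.9]
lid [209.1 176. ] [287.  216.5]
base [216.5 212.1] [286.  253.7]
[0.53056473 0.06750203 0.23961193] [[-0.001  1.    -0.   ]
 [ 1.     0.001  0.   ]
 [ 0.    -0.    -1.   ]]
```

View pics/t6.png

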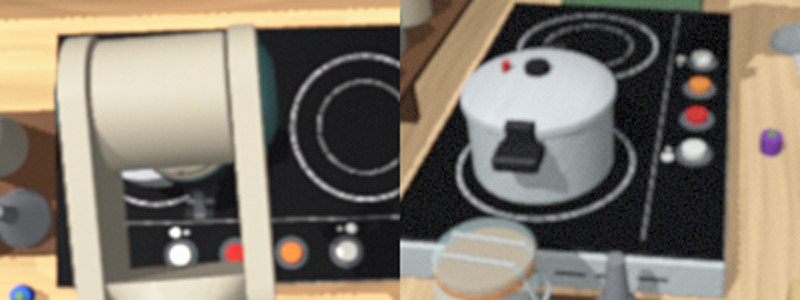

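The side view matches the cooker's predicted outline within about 2 mm, so it stands on the left ring centre. Next are the keys, starting with the red one.

Emit:
carry_out:
  steps:
    - [-0.132,-0.675,0,0]
    - [-0.132,-0.675,0,0]
    - [-0.132,-0.675,0,0]
    - [0,0,0.9,0]
    - [0,0,0.9,0]
    - [0,0,0.9,0]
    - [0,0,0.9,0]
    - [0,0,0,0]

```text
time: 46.75
ee_pos: [0.4463, 0.0512, 0.0909]
eef_rot: [[-0.001, 1.0, -0.01], [1.0, 0.001, -0.0], [-0.0, -0.01, -1.0]]
contact_force: [-1.4, -0.4, -0.9]
width: 0.0001
grip_force: 0.0
```

Emit:
carry_out:
  steps:
    - [0,0,0,0]
    - [0,0,0,0]
    - [0,0,0,0]

```text
time: 47.05
ee_pos: [0.4506, 0.0508, 0.0979]
eef_rot: [[-0.0, 1.0, 0.004], [1.0, 0.0, 0.0], [0.0, 0.004, -1.0]]
contact_force: [-0.1, -0.5, 0.6]
width: 0.0001
grip_force: 0.0
```

Emit:
carry_out:
  steps:
    - [0,0,0.2,0]
    - [0,0,0.2,0]
    - [0,0,0.15,0]
    - [0,0,0.1,0]
    - [0,0,0.08,0]
    - [0,0,0,0]
    - [0,0,0,0]

```text
time: 47.75
ee_pos: [0.4492, 0.0506, 0.067]
eef_rot: [[0.0, 1.0, -0.001], [1.0, -0.0, -0.0], [-0.0, -0.001, -1.0]]
contact_force: [-4.1, -0.8, 6.8]
width: -0.0001
grip_force: 3.3
```

Emit:
carry_out:
  steps:
    - [0,0,0.02,0]
    - [0,0,0,0]
    - [0,0,-0.35,0]
    - [0,0,-0.4,0]
    - [0,0,0,0]

```text
time: 48.25
ee_pos: [0.4506, 0.0507, 0.0976]
eef_rot: [[0.0, 1.0, 0.004], [1.0, -0.0, 0.0], [0.0, 0.004, -1.0]]
contact_force: [-0.2, -0.5, 0.2]
width: 0.0001
grip_force: 0.0
```

Emit:
carry_out:
  steps:
    - [0.5,0,0,0]
    - [0.6,0,0,0]
    - [0.66,0,0,0]
    - [0,0,0,0]
    - [0,0,0,0]
    - [0,0,0,0]

```text
time: 48.85
ee_pos: [0.4492, 0.1204, 0.0952]
eef_rot: [[0.0, 1.0, -0.001], [1.0, -0.0, -0.001], [-0.001, -0.001, -1.0]]
contact_force: [0.2, -0.1, 0.0]
width: -0.0
grip_force: 0.0
```

Emit:
carry_out:
  steps:
    - [0,0,0.2,0]
    - [0,0,0.2,0]
    - [0,0,0.15,0]
    - [0,0,0.1,0]
    - [0,0,0.1,0]
    - [0,0,0,0]
    - [0,0,0,0]

```text
time: 49.55
ee_pos: [0.4492, 0.1208, 0.0669]
eef_rot: [[-0.0, 1.0, -0.0], [1.0, 0.0, -0.001], [-0.001, -0.0, -1.0]]
contact_force: [-8.0, -3.4, 12.4]
width: -0.0001
grip_force: 6.1
```

Now boil: raise, move 140.5 mm right, press.

Emit:
carry_out:
  steps:
    - [0,0,-0.35,0]
    - [0,0,-0.4,0]
    - [0,0,-0.2,0]
    - [0,0,0,0]

```text
time: 49.95
ee_pos: [0.45, 0.1212, 0.1047]
eef_rot: [[-0.0, 1.0, 0.002], [1.0, 0.0, 0.0], [0.0, 0.002, -1.0]]
contact_force: [-0.4, 0.2, 0.0]
width: 0.0001
grip_force: 0.0
```

Emit:
carry_out:
  steps:
    - [-0.7,0,0,0]
    - [-0.8,0,0,0]
    - [-0.8,0,0,0]
    - [-0.7,0,0,0]
    - [-0.51,0,0,0]
    - [0,0,0,0]
    - [0,0,0,0]
    - [0,0,0,0]

```text
time: 50.75
ee_pos: [0.4491, -0.0185, 0.1033]
eef_rot: [[-0.001, 1.0, -0.001], [1.0, 0.001, 0.0], [0.0, -0.001, -1.0]]
contact_force: [-0.7, -0.5, 0.1]
width: 0.0002
grip_force: 0.0
```

Emit:
carry_out:
  steps:
    - [0,0,0.2,0]
    - [0,0,0.2,0]
    - [0,0,0.2,0]
    - [0,0,0.17,0]
    - [0,0,0.1,0]
    - [0,0,0.1,0]
    - [0,0,0,0]
    - [0,0,0,0]

```text
time: 51.55
ee_pos: [0.4492, -0.0191, 0.0668]
eef_rot: [[-0.0, 1.0, -0.001], [1.0, 0.0, 0.0], [0.0, -0.001, -1.0]]
contact_force: [-11.3, 2.1, 17.5]
width: -0.0001
grip_force: 9.0
```

Emit:
carry_out:
  steps:
    - [0,0,-0.4,0]
    - [0,0,-0.8,0]
    - [0,0,-0.9,0]
    - [0,0,-0.9,0]
    - [0,0,-0.9,0]

```text
time: 52.05
ee_pos: [0.4492, -0.0194, 0.2223]
eef_rot: [[0.0, 1.0, 0.0], [1.0, -0.0, -0.0], [-0.0, 0.0, -1.0]]
contact_force: [0.6, -0.7, 0.0]
width: -0.0001
grip_force: 0.0
```

Emit:
carry_out:
  steps:
    - [-0.9,-0.3,0,0]
    - [-0.9,-0.3,0,0]
    - [-0.9,-0.3,0,0]
    - [-0.9,-0.3,0,0]
    - [-0.9,-0.3,0,0]
    - [0,0,0,0]
    - [0,0,0,0]
    - [0,0,0,0]

```text
time: 52.85
ee_pos: [0.3896, -0.1987, 0.2208]
eef_rot: [[-0.001, 1.0, 0.0], [1.0, 0.001, 0.0], [0.0, 0.0, -1.0]]
contact_force: [2.0, -0.3, -0.2]
width: -0.0001
grip_force: 0.0
```

```bash
python3 - <<'E'
from h import *
t=cam('top'); s=cam('side'); potfit(t)
a=t['img'][80:290,140:540,::-1]; cv2.imwrite('pics/t7.png',cv2.resize(a,None,fx=2,fy=2,interpolation=cv2.INTER_CUBIC))
q=r.regions_of('pot','side')[0]; print('side',q['p'],q['rect'])
E
```

```text
pot p 0.97 [219.6, 116.5, 89.9, 68.8]
lid circle 261.7146911621094 147.56503295898438 34.04813766479492 [0.6101 0.152  0.15  ]
side 0.55 [206.6, 171.5, 78.4, 78.7]
```

View pics/t7.png

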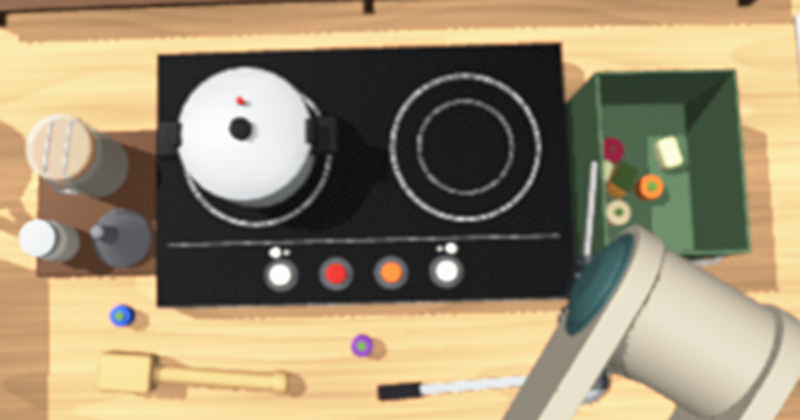

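Picture: the cooker is centred on the left ring at about (0.610, 0.152), the keys are up, the trimmings are in the caddy, and none of the bystanders in view has moved. I'm handing the job in.

```bash
python3 -c "
from workcell import r
print(r.finish_job())"
```

```text
the job is handed in; nothing more can be done
None
```

I put all seven trimmings in the caddy, slid the cooker onto the left ring (within about 2 mm of centre by the cameras), pressed red, left white and orange in that order, and handed the job in at about 53 s; the hand-in gave no verdict.

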